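Load the board tester and set its selector

ROBOT

A 6-joint arm with a two-finger parallel gripper is mounted at the origin on a cart in front of the work surface, level with it; the furniture and walls round the work are solid. World frame = base frame: x ahead of the robot, y to its left, z up, the work surface at z = 0. Lengths are in m, angles in rad, forces in N, time in s.
With the tool pointing down it reaches from about 0.275 to 0.725 m from the base axis. Payload 5.6 kg.
Tool frame: the origin (TCP) lies midway between the tips of the shut fingers; the grasp point (between the pads) lies 19 mm behind it; z points along the fingers, y is the line along which they close (so a half turn about z gives the same grasp; the last joint's range is limited). The gripper opens to 85 mm and grips with 20 to 120 N. Pads are 22 mm wide; open, the fingers measure 114 mm over their backs; the gripper's body (76 mm by 85 mm) begins 54 mm behind the grasp point. The pads swing forward as they close: fully open they stand 13 mm farther back than shut.
Start: joints at [-1.045, 0.255, 0.108, 0, -1.424, -0.285], TCP at [0.131, -0.534, 0.231] pointing down, gripper open.
Joint ranges: [-2.95, 2.95], [-1.21, 1.97], [-1.09, 1.5], [-2.87, 1.71], [-2.94, -0.07], [-3.05, 3.05]. Speed limits (rad/s): [2.57, 2.57, 3.14, 3.14, 3.14, 3.14].

INTERFACE

Orientations are given as a unit quaternion [w, x, y, z].
In Python, from cell import state, capture, get_calibration, job_done, spot_in, trace, pinpoint gives the robot as it stands.
- The arm moves only by the tool move_arm, never from a script. Its argument "commands" is a list of rows, each a list of 7 numbers: the shift along the world's x, y, z scaled (see below), then the turn, a rotation vector about the world's x, y, z scaled (see below), then the opening, from 0 (shut) to 1 (fully open). A call has 1 to 20 rows; each row is the pose to reach, as a shift and turn from the pose commanded when the call began; what a row does not reach only later rows make up. The controller multiplies each number of a shift by 0.25 m and each number of a turn by pi/2 rad. A row lasts 1/8 s, in which the tool goes at most 62.5 mm and 10.7 degrees, less where a joint would pass 70% of its speed; a pose out of reach is approached as far as the arm can. A call with a number of a shift or a turn outside -1 to 1 is refused whole. A call with a gripper value outside its range is refused whole. The fingers move at their own pace and stop on an object; "grip_force" is the grip in N (left out, the last holds). Time passes only in rows, so rows that repeat a pose let the fingers close. It gives the time, the measured TCP pose, the force, the opening and the grip force at its end, in the units of the state.
- state(): the state, without advancing time (a new reading comes with each control period).
- capture(name): name is "scene" or "top" or "wrist"; returns the picture (420x560x3 uint8, red, green, blue); there is no depth.
- get_calibration(name): a dict with "fx", "fy", "cx", "cy" (pixels), "extrinsics" (4x4, takes a point from camera to world coordinates); the wrist camera has in their place "tool_from_camera" (4x4, takes a point from camera to tool coordinates, whose origin is the TCP and whose axes are the flange's). Camera axes: x right, y up, looking along -z (the intrinsics and any distortion apply to the point x, -y, -z); pixel columns grow to the right and rows downward; lengths in m; the calibration is good to about 2 mm. The wrist camera is an equidistant fisheye: a pixel r from the principal point sees the ray r / f radians off the axis. A picture is of the moment at which its call begins: read the wrist's pose just before it. get_calibration takes no time and is no camera call.
- job_done(): hands the job in; it is judged then, once.
Trained networks look in the newest picture that a camera, given by its name, has taken for a name from the list of things; names that differ only in an ending like _2 or _b are one class to them, and where a whole thing is asked for, a point or a joint stands for the part that bears it (a point fixed in the world has none). Each returns a list of dicts, best first, with "score" (0 to 1); they miss things now and then, are a little off and sometimes report something else, mostly with a low value. They report only what shows in the picture. A call takes as long as a camera call. They do not tell look-alikes from the thing itself.
- spot_in(camera, name): "bbox" ([left, top, right, bottom] in pixels, round what is visible of it).
- trace(camera, name): "mask" (420x560 bool, what is visible of it) and "bbox" ([left, top, right, bottom] in pixels, round what is visible of it).
- pinpoint(camera, name): "position" ([row, column] in pixels: a listed point, or the origin of a listed thing).
The state is a dict: "t": time; "qpos": joint angles; "joint_vel": joint speeds; "tau": joint torques, N m; "position": TCP position; "orientation": TCP orientation; "force": force on the tool from outside, world axes, zero at the start; "torque": the same for the moment, N m; "finger_gap": finger opening in m; "grasp_force": force on a finger pad.
Only numpy, scipy, OpenCV 4.12 (cv2) and the standard library are available. Lean on these libraries where they do the work, as an engineer would, in place of code of your own. Each camera call takes 0.05 s, during which the arm holds its last target. There are 200 camera calls.

TASK

Get the board tester ready for a run: first sweep all four toggle switches on the switch bank over to off (levers well over, away from the robot), then pull the selector knob up, turn it from the red notch to the blue (load) notch and let it snap down there. Then lay every loose protection board flat in a nest of its own, either way round, and press it down until it is fully home. When all are home, pull and turn the selector on to the green (test) notch and let it snap in; leave the other things on the bench alone.

Things in the scene. Friction and masses are not known exactly. Their poses are not given: they have to be found in the camera images.
- tester: the board tester, a grey slab 124x330 mm (long side along its y) with three nests in a row along y, its top 18 mm above the bench; origin at the centre of its underside, z up. Each nest holds one board lying flat, component side up, either way round, on a blue contact plate 90x46 mm between black guides that stand to 44 mm above the bench
- nest_0 (a point): right-hand nest: the point, 28 mm above the bench, where the centre of a fully home board must be; x = long direction of a board in the nest, z up. Pocket between the guides: 103 mm along x, 70 mm along y. The guides leave the middle 66 mm of both long sides open, where fingers find free room down to 20 mm above the bench
- nest_1 (a point): the same for the middle nest, 105 mm from the first along the tester's y. In every nest the top of the contact plate starts 32 mm above the bench; the plate is stiff: it does not sink under a board's weight but under about 8 N, goes down 8 mm to a hard stop (top at 24 mm, board fully home) and stays where it is left
- nest_2 (a point): the same for the left-hand nest, 105 mm from the middle one
- bank_first (a point): pivot of the first of four toggles in a row on the switch bank, a grey box 195x60 mm, 30 mm high; the point lies on the box's top. x = along the row towards the others, 44 mm apart (the fourth 132 mm away). A toggle is a round lever with a red end, 30 mm from pivot to end centre, end radius 4.5 mm; on, it leans 25 degrees back towards -x; it is off when pushed well over towards +x
- toggle_0 (a joint): angle of toggle 0 (0 = first in the row): 0 on (leaning 25 degrees to -x), 0.44 upright, at most 1.83; off from about 1.2 up. Stays where it is left, takes 1 to 2 N
- toggle_1 (a joint): angle of toggle 1 (0 = first in the row): 0 on (leaning 25 degrees to -x), 0.44 upright, at most 1.83; off from about 1.2 up. Stays where it is left, takes 1 to 2 N
- toggle_2 (a joint): angle of toggle 2 (0 = first in the row): 0 on (leaning 25 degrees to -x), 0.44 upright, at most 1.83; off from about 1.2 up. Stays where it is left, takes 1 to 2 N
- toggle_3 (a joint): angle of toggle 3 (0 = first in the row): 0 on (leaning 25 degrees to -x), 0.44 upright, at most 1.83; off from about 1.2 up. Stays where it is left, takes 1 to 2 N
- knob_grip (a point): centre of the black bar grip of the selector knob: a bar 50 mm long (x), 14 mm thick (y), 24 mm high (z up), free underneath. The bar's centre lies 64 mm above the bench when the knob is down. The white line and the pin under the bar point along +x, into one of three notches of a metal crown (its top 44 mm above the bench, radius 26 mm)
- knob_lift (a joint): how far the knob is pulled up: 0 down in a notch, 0.018 fully up. A spring pulls it down (6 N at the bottom, about 12 N at 12 mm). It turns only when raised 10 mm or more; let go between notches it stays up on the crown, about 0.009
- knob_turn (a joint): turn of the knob, anticlockwise seen from above: the pin points to the dot of that colour on the grey selector box (100x100 mm, 32 mm high): 0 red notch, 1.047 blue notch, 2.094 green notch (the pin has about 0.1 play in a notch)
- board_0_mid (a point): centre (half-way up) of a loose protection board, green with grey heat sinks, 97x64x9 mm with 62 mm between its long edges; x along the long side, z up, component side up. May be absent: two or three boards are there
- board_1_mid (a point): centre (half-way up) of a loose protection board, green with grey heat sinks, 97x64x9 mm with 62 mm between its long edges; x along the long side, z up, component side up. May be absent: two or three boards are there
- board_2_mid (a point): centre (half-way up) of a loose protection board, green with grey heat sinks, 97x64x9 mm with 62 mm between its long edges; x along the long side, z up, component side up. May be absent: two or three boards are there
- solder_spool: spool of solder with blue ends, 56 mm across, 38 mm high, standing behind the work; leave alone; origin at the centre of its underside
- flux_tin: small round tin with a yellow lid, 51 mm across, 21 mm high; leave alone; origin at the centre of its underside
- tea_mug: white mug, 78 mm across, 97 mm high, standing behind the work, does not move; origin at the centre of its underside
- tape_blue: roll of blue tape lying flat, 105 mm across, 20 mm high, does not move; origin at the centre of its underside
Mind the look-alikes: they are no part of the job. Leave any brown look-alike of the part that bears board_2_mid alone.

How it is judged:
On the way, in this order (a step that is already met when the one before it is completed fails the run):
1. all four toggles are off (value of joint each of toggle_0, toggle_1, toggle_2, toggle_3 above 1.13 rad), for 0.2 s.
2. the selector is down in the blue notch, toggles off (all of step 1 and value of joint knob_turn between 0.887 and 1.207 rad and value of joint knob_lift below 0.003 m), for 0.2 s.
3. every board lies fully home in a nest (((horizontal distance between board_0_mid and nest_0 below 0.01 m and z of board_0_mid in the frame of nest_0 between -0.004 and 0.0027 m and angle between the x axis of board_0_mid and the x axis of nest_0, either way round below 0.16 rad) or (horizontal distance between board_0_mid and nest_1 below 0.01 m and z of board_0_mid in the frame of nest_1 between -0.004 and 0.0027 m and angle between the x axis of board_0_mid and the x axis of nest_1, either way round below 0.16 rad) or (horizontal distance between board_0_mid and nest_2 below 0.01 m and z of board_0_mid in the frame of nest_2 between -0.004 and 0.0027 m and angle between the x axis of board_0_mid and the x axis of nest_2, either way round below 0.16 rad)) and ((horizontal distance between board_1_mid and nest_0 below 0.01 m and z of board_1_mid in the frame of nest_0 between -0.004 and 0.0027 m and angle between the x axis of board_1_mid and the x axis of nest_0, either way round below 0.16 rad) or (horizontal distance between board_1_mid and nest_1 below 0.01 m and z of board_1_mid in the frame of nest_1 between -0.004 and 0.0027 m and angle between the x axis of board_1_mid and the x axis of nest_1, either way round below 0.16 rad) or (horizontal distance between board_1_mid and nest_2 below 0.01 m and z of board_1_mid in the frame of nest_2 between -0.004 and 0.0027 m and angle between the x axis of board_1_mid and the x axis of nest_2, either way round below 0.16 rad)) and ((horizontal distance between board_2_mid and nest_0 below 0.01 m and z of board_2_mid in the frame of nest_0 between -0.004 and 0.0027 m and angle between the x axis of board_2_mid and the x axis of nest_0, either way round below 0.16 rad) or (horizontal distance between board_2_mid and nest_1 below 0.01 m and z of board_2_mid in the frame of nest_1 between -0.004 and 0.0027 m and angle between the x axis of board_2_mid and the x axis of nest_1, either way round below 0.16 rad) or (horizontal distance between board_2_mid and nest_2 below 0.01 m and z of board_2_mid in the frame of nest_2 between -0.004 and 0.0027 m and angle between the x axis of board_2_mid and the x axis of nest_2, either way round below 0.16 rad))), for 0.2 s.
4. the selector is down in the green notch (value of joint knob_turn between 1.934 and 2.254 rad and value of joint knob_lift below 0.003 m), for 0.2 s.
At the end, for the whole second after the job is handed in: Toggles all over 1.13 rad; knob down (lift under 3 mm) within 0.16 rad of the green notch; every board there is home in a nest: centre within 10 mm of the nest's point sideways, at most 2.7 mm above it, long sides aligned within 0.16 rad (all of step 1 and all of step 3 and all of step 4); the robot touches nothing.
It fails at once if a bystander is shifted by more than 5 cm (distance of any of solder_spool, flux_tin from where it was at the start of the episode above 0.05 m).
Of board_0, board_1, board_2 only 2 to 3 are there at a start; the rules pass over those that are not, and their reading is None.
At some moment in a run one of board_0, board_1, board_2 may be knocked a few centimetres aside while the robot is not near it.
Once in a run the grip may slacken for a moment while it holds something.
It also fails if it takes over 208 s, if anything falls off the work surface, if the arm or the gripper's body presses on something with over 40 N, if the wrist force passes 120 N, or if a joint passes its speed limit or range.

## Working session

There is one attempt and no reset: what is moved stays moved. The work goes in short steps, Python scripts to look and compute and a tool call to move; the robot and the scene stay as the last step left them, time stands still between calls to the robot, and variables do not carry over. Pictures are saved under pics/ and viewed, at most 14 in all, crops included, and the job is handed in when it is done.

Besides the shell and the picture viewer there is one more tool, called after "Emit:" as name([rows], argument=value, ...), one row to a line, values as JSON. move_arm: Moves the arm, as the interface text tells. Shifts and turns lie within -1 to 1; 1 stands for 0.25 m of shift or pi/2 rad of turn. Its arguments: {"type":"object","properties":{"commands":{"type":"array"},"grip_force":{"type":"number"}},"required":["commands"]}

```bash
mkdir -p pics; ls
cat > h.py <<'E'
import numpy as np, cv2
from cell import state, capture, get_calibration, job_done, spot_in, trace, pinpoint
from scipy.spatial.transform import Rotation as R
def ray(cam,row,col,st=None):
    c=get_calibration(cam)
    if cam=="wrist":
        st=st or state()
        u=np.array([(col-c["cx"])/c["fx"],(row-c["cy"])/c["fy"]]); th=np.linalg.norm(u)
        d=np.array([*(u/max(th,1e-9)*np.sin(th)),np.cos(th)]); d=np.array([d[0],-d[1],-d[2]])
        T=np.eye(4);q=st["orientation"];T[:3,:3]=R.from_quat([q[1],q[2],q[3],q[0]]).as_matrix();T[:3,3]=st["position"]
        E=T@np.array(c["tool_from_camera"])
    else:
        d=np.array([(col-c["cx"])/c["fx"],-(row-c["cy"])/c["fy"],-1.]);E=np.array(c["extrinsics"])
    return E[:3,3],E[:3,:3]@d
def at(cam,row,col,z,st=None):
    o,d=ray(cam,row,col,st); return (o+d*(z-o[2])/d[2])
def save(cam,name):
    im=capture(cam); cv2.imwrite(f"pics/{name}.png",np.ascontiguousarray(im[:,:,::-1])); return im
E
python3 - <<'E'
from h import *
print({k:np.round(v,3).tolist() for k,v in state().items()})
for c in("scene","top"):
    k=get_calibration(c);print(c,k["fx"],k["cx"],k["cy"],np.round(k["extrinsics"],3).tolist(), [x for x in k])
print(get_calibration("wrist"))
save("scene","s0")
save("top","t0")
Z=dict(nest_0=.028,nest_1=.028,nest_2=.028,bank_first=.03,knob_grip=.064,board_0_mid=.005,solder_spool=0,flux_tin=0,tea_mug=0,tape_blue=0,tester=0)
for n,z in Z.items():
    for p in pinpoint("top",n): print(n,round(p["score"],2),np.round(p["position"]),np.round(at("top",*p["position"],z),3))
E
```

```text
pics
{'t': 0.0, 'qpos': [-1.045, 0.256, 0.107, -0.001, -1.424, -0.285], 'joint_vel': [0.0, 0.001, -0.0, 0.0, -0.0, 0.0], 'tau': [0.0, -38.663, 23.794, 5.365, -0.006, -0.0], 'position': [0.131, -0.534, 0.23], 'orientation': [-0.0, -0.12, 0.993, 0.001], 'force': [-0.674, 0.203, 0.311], 'torque': [-0.082, -0.006, -0.056], 'grasp_force': 0.0, 'finger_gap': 0.086}
scene 425.4547272924256 284.59210276440444 215.03577236280742 [[-0.823, 0.378, -0.424, -0.027], [-0.568, -0.555, 0.608, 0.793], [-0.005, 0.741, 0.672, 0.916], [0.0, 0.0, 0.0, 1.0]] ['fx', 'fy', 'cx', 'cy', 'extrinsics']
top 403.9276068421089 280.11679238277986 212.96444522574402 [[0.009, 0.987, -0.159, 0.283], [-1.0, 0.009, 0.001, 0.033], [0.002, 0.159, 0.987, 1.375], [0.0, 0.0, 0.0, 1.0]] ['fx', 'fy', 'cx', 'cy', 'extrinsics']
{'fx': 325.19226210127806, 'fy': 325.19226210127806, 'cx': 281.2692968961708, 'cy': 209.1039397078757, 'tool_from_camera': array([[ 3.94162740e-04,  9.48615679e-01,  3.16430306e-01,
         8.02815984e-02],
       [ 9.99999922e-01, -3.82018297e-04, -1.00414412e-04,
         6.90892173e-04],
       [ 2.56
[... 454 characters left out ...]
62.] [0.627 0.096 0.028]
nest_2 0.68 [179. 295.] [ 0.621 -0.018  0.028]
nest_2 0.59 [181. 325.] [ 0.614 -0.119  0.028]
bank_first 0.96 [239. 197.] [0.41  0.308 0.03 ]
bank_first 0.45 [179. 296.] [ 0.618 -0.02   0.03 ]
knob_grip 0.45 [215. 394.] [ 0.492 -0.341  0.064]
knob_grip 0.22 [261. 211.] [0.336 0.253 0.064]
board_0_mid 0.73 [233. 342.] [ 0.436 -0.18   0.005]
board_0_mid 0.49 [168. 177.] [0.659 0.394 0.005]
solder_spool 0.66 [167. 369.] [ 0.673 -0.277  0.   ]
flux_tin 0.67 [262. 210.] [0.336 0.269 0.   ]
tea_mug 0.69 [169. 214.] [0.66  0.264 0.   ]
tape_blue 0.78 [167. 179.] [0.667 0.389 0.   ]
tape_blue 0.43 [229. 237.] [0.449 0.178 0.   ]
tester 0.83 [179. 296.] [ 0.627 -0.022  0.   ]
```

Run:
```python
import cv2
im=cv2.imread("pics/t0.png")[130:300,150:430]
cv2.imwrite("pics/t0c.png",cv2.resize(im,None,fx=2.85,fy=2.85,interpolation=cv2.INTER_CUBIC))
```

```text
(no output)
```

View pics/t0c.png

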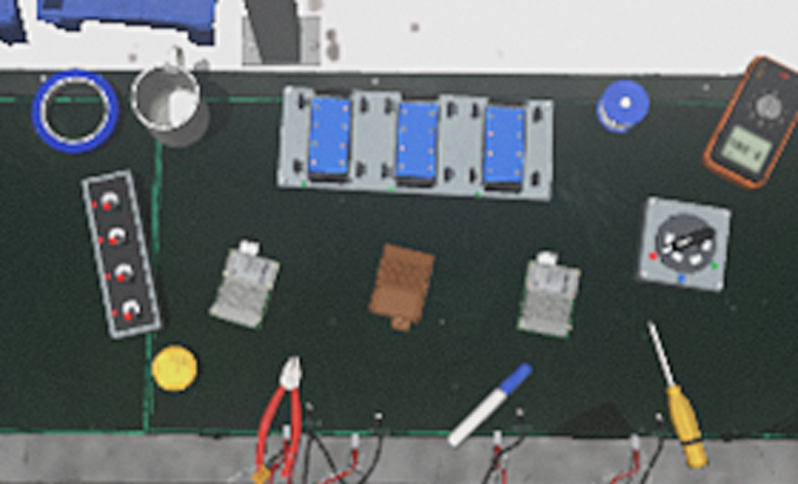

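View pics/s0.png

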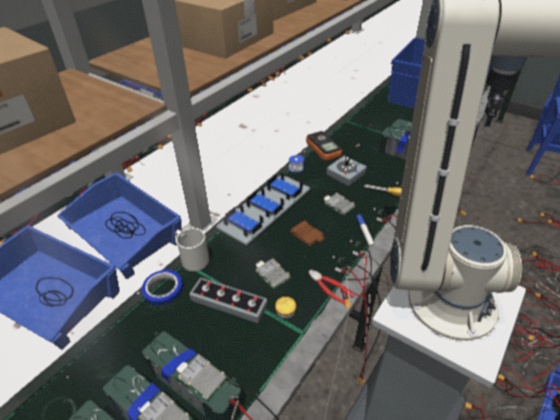

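Candidates: loose green boards at top px (236,230) and (342,233). The brown look-alike at (291,230) is left alone. The bank's first pivot is at (197,239). The knob is at (392,214), with the multimeter nearby at (415,170) as a distractor. The white line points at red (379,220). I'll head for the bank and look on the way.

Emit:
move_arm([
  [0.25, 0.22, 0.05, 0, 0, 0, 0],
  [0.5, 0.44, 0.1, 0, 0, 0, 0],
  [0.75, 0.66, 0.1, 0, 0, 0, 0],
  [0.96, 0.88, 0.1, 0, 0, 0, 0],
  [0.96, 0.88, 0.1, 0, 0, 0, 0],
])

```text
t: 1.27
position: [0.3619, -0.3227, 0.2563]
orientation: [0.0, -0.12, 0.993, -0.0]
force: [0.9, -1.5, 1.7]
finger_gap: -0.0
grasp_force: 0.0
```

```bash
cat > look.py <<'E'
from h import *
import sys
def look(name,things):
    s=state();print(np.round(s["position"],4).tolist(),np.round(s["orientation"],4).tolist(),round(s["t"],2))
    save("wrist",name)
    for n,z in things.items():
        for p in pinpoint("wrist",n):
            if p["score"]>.2: print(n,round(p["score"],2),np.round(p["position"]),np.round(at("wrist",*p["position"],z,s),4))
if __name__=="__main__":
    look(sys.argv[1],{a.split("=")[0]:float(a.split("=")[1]) for a in sys.argv[2:]})
E
python3 look.py w0 knob_grip=.064 board_0_mid=.005 nest_0=.028
```

```text
[0.3619, -0.3227, 0.2563] [0.0003, -0.1201, 0.9928, -0.0003] 1.27
knob_grip 0.95 [283. 239.] [ 0.4956 -0.3415  0.064 ]
board_0_mid 0.6 [249. 368.] [ 0.4386 -0.1814  0.005 ]
nest_0 0.75 [368. 462.] [0.625  0.0882 0.028 ]
nest_0 0.74 [356. 361.] [ 0.6115 -0.1308  0.028 ]
```

Emit:
move_arm([
  [0, 0.25, 0, 0, 0, 0, 0],
  [0, 0.5, 0, 0, 0, 0, 0],
  [0, 0.75, 0, 0, 0, 0, 0],
  [0, 1, 0, 0, 0, 0, 0],
  [0, 1, 0, 0, 0, 0, 0],
])

```text
t: 2.1
position: [0.3605, -0.0717, 0.2563]
orientation: [0.001, -0.123, 0.992, 0.0]
force: [-0.4, -0.9, 0.2]
finger_gap: 0.0
grasp_force: 0.0
```

```bash
python3 look.py w1 board_0_mid=.005 nest_0=.028
```

```text
[0.3605, -0.0717, 0.2563] [0.0007, -0.1233, 0.9924, 0.0003] 2.1
board_0_mid 0.85 [206. 186.] [ 0.4361 -0.18    0.005 ]
nest_0 0.84 [347. 268.] [ 0.6197 -0.0253  0.028 ]
```

Emit:
move_arm([
  [0, 0.25, 0, 0, 0, 0, 0],
  [0, 0.5, 0, 0, 0, 0, 0],
  [0, 0.75, 0, 0, 0, 0, 0],
  [0, 1, 0, 0, 0, 0, 0],
  [0, 1, 0, 0, 0, 0, 0],
])

```text
t: 2.88
position: [0.3614, 0.177, 0.2551]
orientation: [-0.001, -0.12, 0.993, -0.001]
force: [0.1, -0.8, 0.5]
finger_gap: -0.0
grasp_force: 0.0
```

```bash
python3 look.py w2 bank_first=.03 board_0_mid=.005 nest_0=.028
python3 - <<'E'
from h import *
m=trace("wrist","bank_first")
for x in m: print(x["score"],x["bbox"])
if m:
    pts=np.argwhere(m[0]["mask"]);
E
```

```text
[0.3614, 0.177, 0.2551] [-0.0007, -0.1203, 0.9927, -0.0005] 2.88
board_0_mid 0.58 [171.  38.] [ 0.4396 -0.1826  0.005 ]
board_0_mid 0.54 [329. 179.] [0.6448 0.0795 0.005 ]
nest_0 0.7 [306. 115.] [ 0.6163 -0.0225  0.028 ]
nest_0 0.68 [327. 178.] [0.6192 0.0827 0.028 ]
nest_0 0.65 [286.  61.] [ 0.6136 -0.1244  0.028 ]
0.57 [339.4, 214.6, 399.7, 313.6]
```

View pics/w2.png

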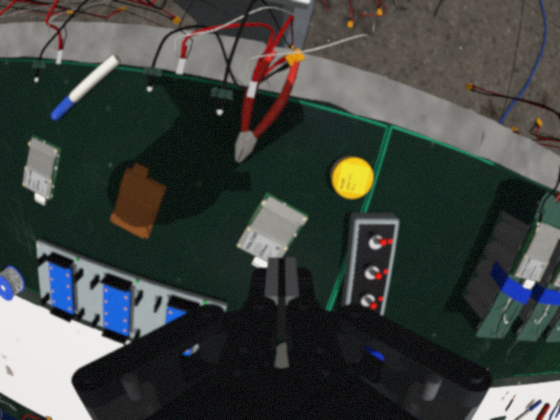

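View pics/w0.png

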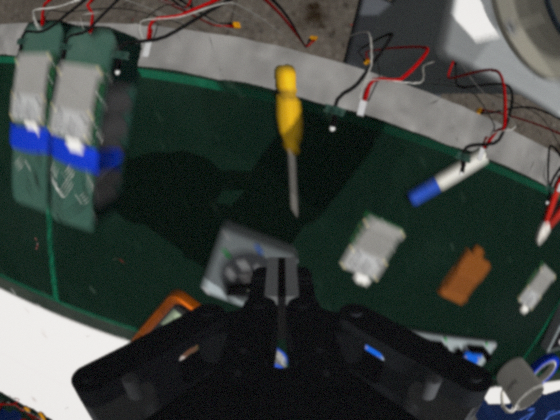

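The wrist views show the bank on the right of w2, with pivots at (row 241, col 374), (272,371) and (300,368). The flux tin is at (178,353). The red lever ends are offset in a direction I don't trust yet, so I'll take a closer view.

Emit:
move_arm([
  [0.2, 0.2, 0, 0, 0, 0, 0],
  [0.4, 0.4, 0, 0, 0, 0, 0],
  [0.5, 0.5, 0, 0, 0, 0, 0],
  [0.5, 0.5, 0, 0, 0, 0, 0],
])

```text
t: 3.62
position: [0.4877, 0.3007, 0.253]
orientation: [-0.002, -0.119, 0.993, -0.001]
force: [0.1, -0.0, -0.5]
finger_gap: 0.0
grasp_force: 0.0
```

```bash
python3 look.py w3 bank_first=.03 board_0_mid=.005
```

```text
[0.4877, 0.3007, 0.253] [-0.0018, -0.1188, 0.9929, -0.0013] 3.62
bank_first 0.78 [115. 308.] [0.4134 0.313  0.03  ]
bank_first 0.36 [116. 193.] [0.4429 0.1872 0.03  ]
```

View pics/w3.png

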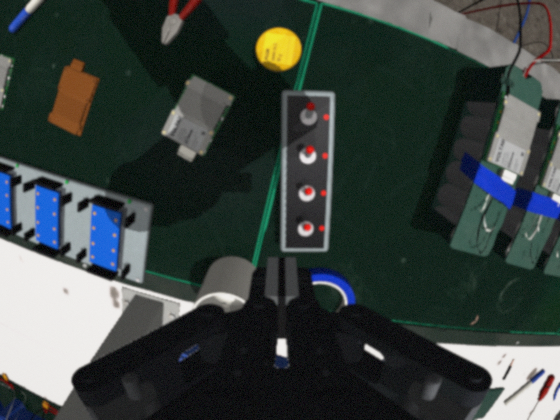

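The red dots at col 323 are only printed marks. The pivots are in a column at col ~308, rows 115 to 229. The levers lean up in the image, which is −x.

Run:
```python
from h import *
s=dict(position=[.4877,.3007,.253],orientation=[-.0018,-.1188,.9929,-.0013])
for r,c in((115,308),(156,308.5),(193,307.5),(229,306)): print(at("wrist",r,c,.03,s))
for r,c in((91,284),(94,334),(249,283),(250,328)): print("corner",at("wrist",r,c,.03,s))
```

```text
[0.41311607 0.31333651 0.03      ]
[0.45808405 0.32551208 0.03      ]
[0.50052227 0.33554803 0.03      ]
[0.54452535 0.3455626  0.03      ]
corner [0.39344654 0.28111135 0.03      ]
corner [0.38253668 0.33555403 0.03      ]
corner [0.57702105 0.32487172 0.03      ]
corner [0.56539654 0.37988814 0.03      ]
```

Emit:
move_arm([
  [-0.25, 0.01, -0.1, 0, 0, 0, 0],
  [-0.45, 0.013, -0.3, 0, 0, 0, 0],
  [-0.45, 0.013, -0.55, 0, 0, 0, 0],
  [-0.45, 0.013, -0.82, 0, 0, 0, 0],
  [-0.45, 0.013, -0.82, 0, 0, 0, 0],
  [-0.37, 0.033, -0.82, 0, 0, 0, 0],
  [-0.29, 0.053, -0.82, 0, 0, 0, 0],
  [-0.21, 0.073, -0.82, 0, 0, 0, 0],
  [-0.13, 0.093, -0.82, 0, 0, 0, 0],
  [-0.05, 0.113, -0.82, 0, 0, 0, 0],
  [0.03, 0.133, -0.82, 0, 0, 0, 0],
  [0.11, 0.153, -0.82, 0, 0, 0, 0],
  [0.19, 0.173, -0.82, 0, 0, 0, 0],
  [0.27, 0.193, -0.82, 0, 0, 0, 0],
  [0.29, 0.198, -0.82, 0, 0, 0, 0],
  [0.29, 0.198, -0.82, 0, 0, 0, 0],
  [0.29, 0.198, -0.6, 0, 0, 0, 0],
  [0.2, 0.1, -0.3, 0, 0, 0, 0],
  [0, 0, 0, 0, 0, 0, 0],
  [0, 0, 0, 0, 0, 0, 0],
])

```text
t: 6.28
position: [0.4842, 0.2998, 0.2592]
orientation: [0.001, -0.12, 0.993, 0.001]
force: [0.7, 0.1, 0.5]
finger_gap: -0.0002
grasp_force: 0.0
```

```bash
python3 look.py w4 board_0_mid=.005
python3 - <<'E'
import cv2
im=cv2.imread("pics/w4.png")[80:270,240:380]
cv2.imwrite("pics/w4c.png",cv2.resize(im,None,fx=3,fy=3))
E
```

```text
[0.4842, 0.2998, 0.2592] [0.0011, -0.1202, 0.9927, 0.0009] 6.28
```

View pics/w4c.png

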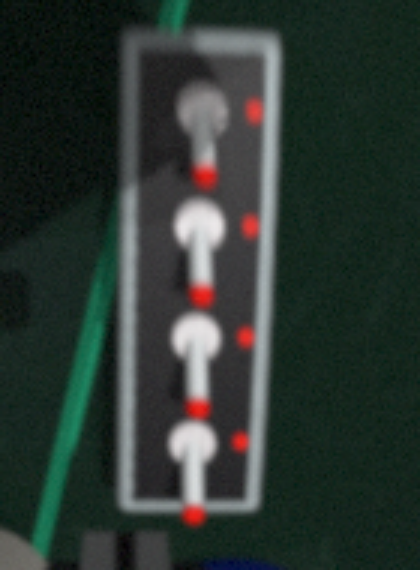

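All four levers are over to off. Next I'll look at the knob.

Emit:
move_arm([
  [0, -0.25, 0, 0, 0, 0, 0],
  [0, -0.5, 0, 0, 0, 0, 0],
  [0, -0.75, 0, 0, 0, 0, 0],
  [0, -1, 0, 0, 0, 0, 0],
])

```text
t: 6.88
position: [0.4844, 0.0489, 0.2563]
orientation: [0.0, -0.121, 0.993, 0.0]
force: [2.1, -0.8, -0.0]
finger_gap: -0.0002
grasp_force: 0.0
```

Emit:
move_arm([
  [0, -0.25, 0, 0, 0, 0, 0],
  [0, -0.5, 0, 0, 0, 0, 0],
  [0, -0.75, 0, 0, 0, 0, 0],
  [0, -1, 0, 0, 0, 0, 0],
])

```text
t: 7.38
position: [0.4846, -0.2008, 0.2564]
orientation: [0.0, -0.12, 0.993, 0.0]
force: [0.3, 0.3, -0.3]
finger_gap: -0.0
grasp_force: 0.0
```

Emit:
move_arm([
  [0.1, -0.25, 0, 0, 0, 0, 0],
  [0.2, -0.5, 0, 0, 0, 0, 0],
  [0.26, -0.52, 0, 0, 0, 0, 0],
  [0.26, -0.52, 0, 0, 0, 0, 0],
  [0.26, -0.52, 0, 0, 0, 0, 0],
])

```text
t: 8.0
position: [0.5502, -0.3286, 0.2562]
orientation: [-0.0, -0.12, 0.993, 0.0]
force: [-0.7, -0.4, 0.1]
finger_gap: -0.0002
grasp_force: 0.0
```

```bash
python3 look.py w5 knob_grip=.064
python3 - <<'E'
import cv2
im=cv2.imread("pics/w5.png")[60:270,200:400]
cv2.imwrite("pics/w5c.png",cv2.resize(im,None,fx=2.8,fy=2.8))
E
```

```text
[0.5502, -0.3286, 0.2562] [-0.0, -0.1204, 0.9927, 0.0001] 8.0
knob_grip 0.93 [131. 279.] [ 0.4989 -0.3425  0.064 ]
```

View pics/w5c.png

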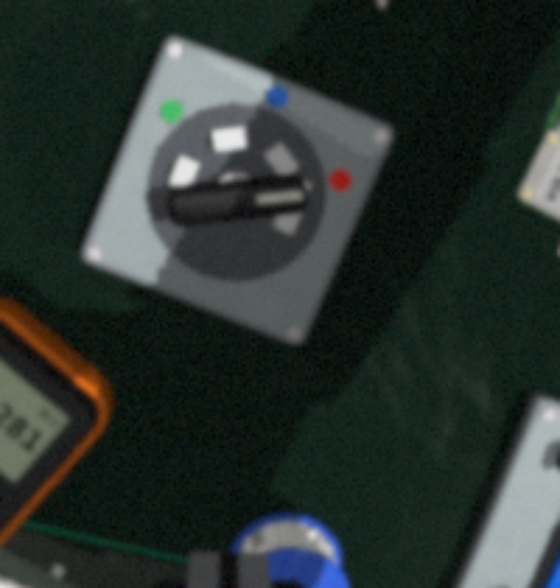

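The bar runs from crop (170,208) to (307,190), with the white end toward red (340,180). Blue is at (277,97) and green at (170,111).

Run:
```python
from h import *
s=dict(position=[.5502,-.3286,.2562],orientation=[-0,-.1204,.9927,.0001])
P=lambda x,y,z:at("wrist",60+y/2.8,200+x/2.8,z,s)
a,b=P(170,208,.076),P(307,190,.076);print(a,b,(a+b)/2,np.degrees(np.arctan2(*(b-a)[[1,0]])))
cs=[P(*c,.032) for c in((175,38),(391,132),(298,344),(82,255))];c=np.mean(cs,0);print("box",c)
for n,x,y in(("red",340,180),("blue",277,97),("green",170,111)):
    d=P(x,y,.032)-c;print(n,np.degrees(np.arctan2(d[1],d[0])))
```

```text
[ 0.50565046 -0.35970706  0.076     ] [ 0.48777861 -0.31443802  0.076     ] [ 0.49671453 -0.33707254  0.076     ] 111.54371365578255
box [ 0.49771217 -0.33701208  0.032     ]
red 111.26261236037476
blue 171.4270295609811
green -127.36182890067793
```

Emit:
move_arm([
  [-0.1, -0.02, 0, 0, 0, -0.115, 0.5],
  [-0.213, -0.038, -0.1, 0, 0, -0.23, 0.5],
  [-0.213, -0.038, -0.2, 0, 0, -0.345, 0.5],
  [-0.213, -0.038, -0.3, 0, 0, -0.46, 0.5],
  [-0.213, -0.038, -0.4, 0, 0, -0.575, 0.5],
  [-0.213, -0.038, -0.5, 0, 0, -0.69, 0.5],
  [-0.213, -0.038, -0.52, 0, 0, -0.805, 0.5],
  [-0.213, -0.038, -0.52, 0, 0, -0.915, 0.5],
  [-0.213, -0.038, -0.52, 0, 0, -0.915, 0.5],
  [-0.213, -0.038, -0.52, 0, 0, -0.915, 0.5],
  [-0.213, -0.038, -0.52, 0, 0, -0.915, 0.5],
])

```text
t: 9.48
position: [0.4974, -0.3387, 0.1263]
orientation: [0.0, 0.562, 0.827, 0.0]
force: [0.6, 0.1, -0.7]
finger_gap: 0.0426
grasp_force: 0.0
```

Run:
```python
from h import *
s=state();q=s["orientation"];M=R.from_quat([q[1],q[2],q[3],q[0]]).as_matrix()
print(s["position"],np.degrees(np.arctan2(M[1,1],M[0,1])),np.round(s["qpos"],2),s["finger_gap"]);save("wrist","w6")
```

```text
[ 0.4974014  -0.33865755  0.12625194] 21.56767610179862 [-0.34  0.41  0.05 -0.   -1.22 -2.43] 0.042640447913769496
```

View pics/w6.png

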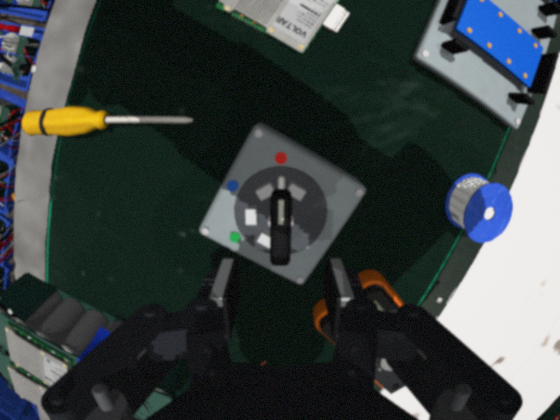

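The bar is centred at column 281 between the fingers, and the multimeter is off to the lower right. I'll go down and grip.

Emit:
move_arm([
  [0, 0, -0.15, 0, 0, 0, 0.5],
  [0, 0, -0.28, 0, 0, 0, 0.5],
  [0, 0, -0.313, 0, 0, 0, 0.5],
  [0, 0, -0.313, 0, 0, 0, 0.5],
  [0, 0, -0.313, 0, 0, 0, 0],
  [0, 0, -0.313, 0, 0, 0, 0],
  [0, 0, -0.313, 0, 0, 0, 0],
  [0, 0, -0.313, 0, 0, 0, 0],
  [0, 0, -0.313, 0, 0, 0, 0],
  [0, 0, -0.313, 0, 0, 0, 0],
], grip_force=70)

```text
t: 10.78
position: [0.4974, -0.3397, 0.0495]
orientation: [0.001, 0.563, 0.826, -0.001]
force: [-3.2, -1.6, 5.7]
finger_gap: 0.0128
grasp_force: 68.9
```

Gripped. I'll pull up, turn +60°, and check the lift before lowering.

Emit:
move_arm([
  [0, 0, 0.03, 0, 0, 0, 0],
  [0, 0, 0.06, 0, 0, 0, 0],
  [0, 0, 0.06, 0, 0, 0, 0],
  [0, 0, 0.06, 0, 0, 0, 0],
  [0, 0, 0.06, 0, 0, 0.09, 0],
  [0, 0, 0.06, 0, 0, 0.18, 0],
  [0, 0, 0.06, 0, 0, 0.27, 0],
  [0, 0, 0.06, 0, 0, 0.36, 0],
  [0, 0, 0.06, 0, 0, 0.45, 0],
  [0, 0, 0.06, 0, 0, 0.54, 0],
  [0, 0, 0.06, 0, 0, 0.63, 0],
  [0, 0, 0.06, 0, 0, 0.667, 0],
  [0, 0, 0.06, 0, 0, 0.667, 0],
  [0, 0, 0.06, 0, 0, 0.667, 0],
])

```text
t: 12.52
position: [0.4979, -0.3386, 0.0614]
orientation: [0.0, 0.075, 0.997, 0.0]
force: [2.7, -4.1, -10.8]
finger_gap: 0.0127
grasp_force: 68.3
```

Emit:
move_arm([
  [0, 0, -0.03, 0, 0, 0, 0],
  [0, 0, -0.06, 0, 0, 0, 0],
  [0, 0, -0.06, 0, 0, 0, 0],
  [0, 0, -0.06, 0, 0, 0, 0],
  [0, 0, -0.06, 0, 0, 0, 0.5],
  [0, 0, -0.06, 0, 0, 0, 0.5],
  [0, 0, -0.06, 0, 0, 0, 0.5],
  [0, 0, 0.15, 0, 0, 0, 0.5],
  [0, 0, 0.3, 0, 0, 0, 0.5],
  [0, 0, 0.3, 0, 0, 0, 0.5],
])

```text
t: 13.78
position: [0.4992, -0.3399, 0.1415]
orientation: [0.003, 0.074, 0.997, -0.001]
force: [-0.0, -0.3, -0.9]
finger_gap: 0.0428
grasp_force: 0.0
```

```bash
python3 look.py w7 knob_grip=.064 board_0_mid=.005
python3 - <<'E'
import cv2
im=cv2.imread("pics/w7.png")[90:300,160:400]
cv2.imwrite("pics/w7c.png",cv2.resize(im,None,fx=2.5,fy=2.5))
E
```

```text
[0.4992, -0.3399, 0.1415] [0.0033, 0.0742, 0.9972, -0.0014] 13.78
knob_grip 0.86 [215. 282.] [ 0.4971 -0.3381  0.064 ]
knob_grip 0.27 [253. 545.] [ 0.5761 -0.0865  0.064 ]
board_0_mid 0.92 [108. 442.] [ 0.4376 -0.1824  0.005 ]
```

View pics/w7c.png

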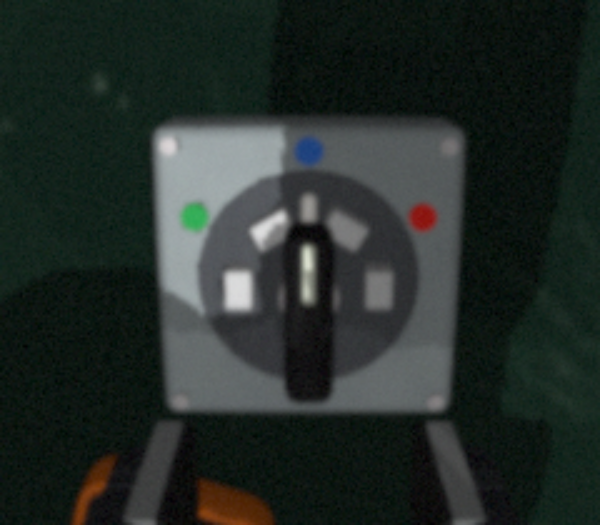

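The selector is in the blue notch, with the pin under the blue dot. Next I'll look at board A and the nests.

Emit:
move_arm([
  [0, 0.1, 0.2, 0, 0, 0, 0],
  [0, 0.35, 0.44, 0, 0, 0, 0],
  [0, 0.6, 0.44, 0, 0, 0, 0],
  [0, 0.6, 0.44, 0, 0, 0, 0],
  [0, 0.6, 0.44, 0, 0, 0, 0],
])

```text
t: 14.55
position: [0.4972, -0.1877, 0.2469]
orientation: [-0.001, 0.073, 0.997, 0.0]
force: [-0.1, -1.1, 0.6]
finger_gap: -0.0002
grasp_force: 0.0
```

```bash
cat > brd.py <<'E'
from h import *
import sys
def board(name,n="board_0_mid",z=.009,cam="wrist"):
    s=state();print(np.round(s["position"],4).tolist(),round(s["t"],2)); save(cam,name)
    for p in pinpoint(cam,n): print("pin",round(p["score"],2),np.round(p["position"]),np.round(at(cam,*p["position"],z-.0045,s),4))
    for m in trace(cam,n):
        if m["score"]<.2: continue
        c=max(cv2.findContours(m["mask"].astype(np.uint8),0,1)[0],key=cv2.contourArea)[:,0,:]
        w=np.array([at(cam,y,x,z,s)[:2] for x,y in c])
        (cx,cy),(a,b),th=cv2.minAreaRect((w*1000).astype(np.float32))
        if a<b: th+=90; a,b=b,a
        print("trace",round(m["score"],2),np.round(m["bbox"]),"c",round(cx,1),round(cy,1),"size",round(a,1),round(b,1),"long ang",round((th+90)%180-90,1))
if __name__=="__main__": board(*sys.argv[1:2])
E
python3 brd.py b0
```

```text
[0.4972, -0.1877, 0.2469] 14.55
pin 0.97 [123. 279.] [ 0.4387 -0.1807  0.0045]
trace 0.9 [252.  85. 308. 169.] c 440.0 -179.9 size 96.7 62.3 long ang -9.1
```

Emit:
move_arm([
  [0.2, 0.25, 0, 0, 0, 0, 0],
  [0.4, 0.5, 0, 0, 0, 0, 0],
  [0.4, 0.65, 0, 0, 0, 0, 0],
  [0.4, 0.65, 0, 0, 0, 0, 0],
  [0.4, 0.65, 0, 0, 0, 0, 0],
])

```text
t: 15.32
position: [0.5974, -0.027, 0.2467]
orientation: [-0.001, 0.074, 0.997, -0.0]
force: [0.3, -0.5, -0.5]
finger_gap: 0.0
grasp_force: 0.0
```

```bash
python3 look.py w8 nest_0=.028 tester=0
```

```text
[0.5974, -0.027, 0.2467] [-0.0009, 0.0745, 0.9972, -0.0004] 15.32
nest_0 0.96 [197. 286.] [ 0.6227 -0.0239  0.028 ]
nest_0 0.88 [201. 201.] [ 0.6128 -0.1243  0.028 ]
nest_0 0.61 [185. 379.] [0.624  0.0859 0.028 ]
tester 0.74 [191. 291.] [ 0.6234 -0.0184  0.    ]
```

View pics/w8.png

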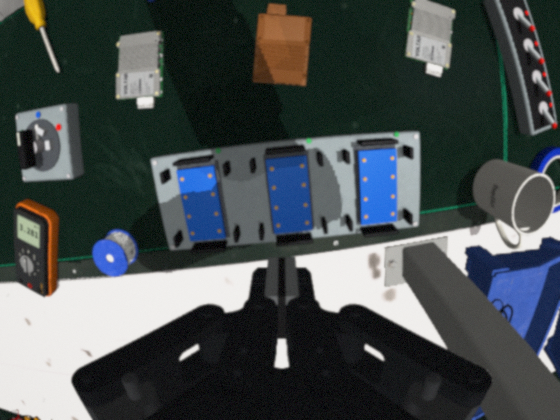

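View pics/b0.png

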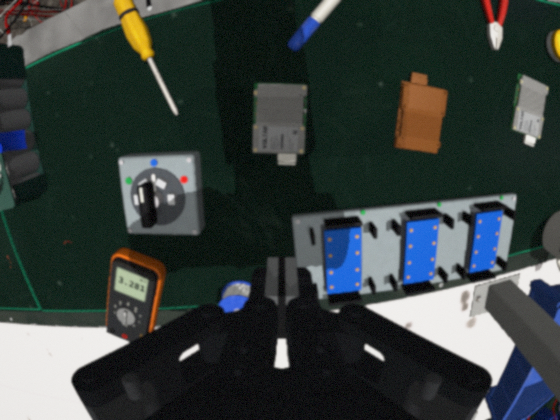

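Run:
```python
from h import *
s=dict(position=[.5974,-.027,.2467],orientation=[-.0009,.0745,.9972,-.0004])
c=[at("wrist",r,q,.018,s)[:2] for q,r in((152,158),(419,131),(420,225),(171,249))]
for a in c: print(np.round(a,4))
print("ctr",np.mean(c,0)); d=c[1]-c[0];print(np.degrees(np.arctan2(-d[0],d[1])),np.linalg.norm(d));d=c[2]-c[3];print(np.degrees(np.arctan2(-d[0],d[1])),np.linalg.norm(d))
# blue plates by colour
im=cv2.imread("pics/w8.png");hsv=cv2.cvtColor(im,cv2.COLOR_BGR2HSV)
m=cv2.inRange(hsv,(105,140,60),(125,255,255));m[:140]=0;m[255:]=0;m[:,:170]=0;m[:,410:]=0
for k in cv2.findContours(m,0,1)[0]:
    if cv2.contourArea(k)<800: continue
    w=np.array([at("wrist",y,x,.032,s)[:2] for x,y in k[:,0,:]],np.float32)*1000
    print("plate",cv2.minAreaRect(w))
```

```text
[ 0.5518 -0.1778]
[0.5663 0.1459]
[0.6879 0.1431]
[ 0.6727 -0.1837]
ctr [ 0.6197024  -0.01812847]
-2.565686313915617 0.3239741389886903
-2.662954840646304 0.3270835335204527
plate ((615.2460327148438, -123.83375549316406), (46.080928802490234, 90.30986022949219), 87.2296142578125)
plate ((619.8089599609375, -20.17798614501953), (46.17574691772461, 90.15382385253906), 87.51290893554688)
plate ((624.477783203125, 83.21717834472656), (46.47088623046875, 89.81918334960938), 87.6757583618164)
```

Nests: n0 (0.6152, −0.1238), n1 (0.6198, −0.0202), n2 (0.6245, 0.0832), with the x axis at −2.6°. Board A is at (0.4393, −0.1803), angle −9.1°. I'll go above it.

Emit:
move_arm([
  [-0.2, -0.2, -0.05, 0, 0, 0, 1],
  [-0.4, -0.4, -0.2, 0, 0, 0, 1],
  [-0.6, -0.58, -0.4, 0, 0, 0, 1],
  [-0.632, -0.613, -0.6, 0, 0, 0, 1],
  [-0.632, -0.613, -0.7, 0, 0, 0, 1],
  [-0.632, -0.613, -0.7, 0, 0, 0, 1],
  [-0.632, -0.613, -0.7, 0, 0, 0, 1],
])

```text
t: 16.35
position: [0.4409, -0.1804, 0.0746]
orientation: [0.002, 0.074, 0.997, -0.0]
force: [0.7, 0.1, 0.3]
finger_gap: 0.085
grasp_force: 0.0
```

```bash
python3 brd.py b1
```

```text
[0.4409, -0.1804, 0.0746] 16.35
pin 0.95 [218. 278.] [ 0.4373 -0.181   0.0045]
trace 0.8 [234. 149. 328. 282.] c 437.0 -180.3 size 95.7 60.5 long ang -10.8
trace 0.64 [298. 289. 560. 420.] c 633.5 93.8 size 257.0 91.4 long ang 36.1
```

Emit:
move_arm([
  [-0.012, 0, -0.12, 0, 0, 0, 1],
  [-0.012, 0, -0.24, 0, 0, 0, 1],
  [-0.012, 0, -0.3, 0, 0, 0, 1],
  [-0.012, 0, -0.31, 0, 0, 0, 1],
  [-0.012, 0, -0.31, 0, 0, 0, 1],
  [-0.012, 0, -0.31, 0, 0, 0, 0.6],
  [-0.012, 0, -0.31, 0, 0, 0, 0.6],
  [-0.012, 0, -0.31, 0, 0, 0, 0.6],
  [-0.012, 0, -0.31, 0, 0, 0, 0.6],
  [-0.012, 0, -0.31, 0, 0, 0, 0.6],
  [-0.012, 0, -0.31, 0, 0, 0, 0.6],
], grip_force=60)

```text
t: 17.88
position: [0.4373, -0.1797, -0.0034]
orientation: [0.001, 0.074, 0.997, -0.0]
force: [-1.9, 1.6, 7.7]
finger_gap: 0.0598
grasp_force: 63.6
```

Emit:
move_arm([
  [0, 0, 0.1, 0, 0, 0, 0.6],
  [0, 0, 0.25, 0, 0, 0, 0.6],
  [0, 0, 0.42, 0, 0, 0, 0.6],
  [0.2, 0.06, 0.42, 0, 0, 0.03, 0.6],
  [0.4, 0.12, 0.42, 0, 0, 0.067, 0.6],
  [0.6, 0.19, 0.42, 0, 0, 0.067, 0.6],
  [0.712, 0.224, 0.42, 0, 0, 0.067, 0.6],
  [0.712, 0.224, 0.42, 0, 0, 0.067, 0.6],
  [0.712, 0.224, 0.42, 0, 0, 0.067, 0.6],
])

```text
t: 19.0
position: [0.6137, -0.1237, 0.1001]
orientation: [-0.0, 0.022, 1.0, 0.0]
force: [0.4, -0.1, -0.3]
finger_gap: 0.0597
grasp_force: 65.4
```

```bash
cat > st.py <<'E'
from h import *
s=state();q=s["orientation"];M=R.from_quat([q[1],q[2],q[3],q[0]]).as_matrix()
print(s["position"].round(4) if hasattr(s["position"],"round") else s["position"],"ty",np.degrees(np.arctan2(M[1,1],M[0,1])).round(1),"gap",s["finger_gap"],"gf",s["grasp_force"],"F",np.round(s["force"],1))
E
python3 st.py
python3 - <<'E'
from brd import *
board("b2",z=.12)
E
```

```text
[ 0.6137 -0.1237  0.1001] ty 87.5 gap 0.05974645353254003 gf 65.4141354560852 F [ 0.4 -0.1 -0.3]
[0.6137, -0.1237, 0.1001] 19.0
pin 0.56 [281. 277.] [ 0.6096 -0.1244  0.1155]
trace 0.91 [211. 184. 352. 359.] c 607.9 -122.9 size 90.1 55.9 long ang -4.0
```

View pics/b2.png

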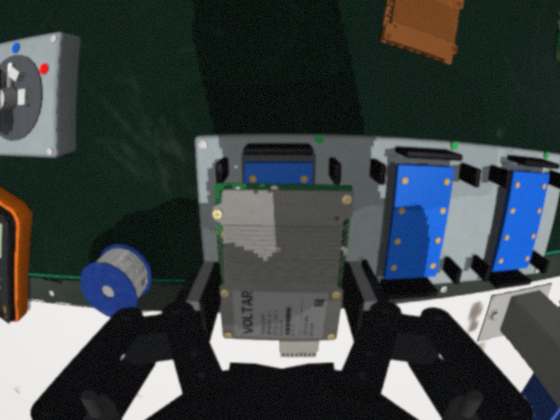

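Emit:
move_arm([
  [0.004, 0, -0.1, 0, 0, 0, 0.6],
  [0.004, 0, -0.18, 0, 0, 0, 0.6],
  [0.004, 0, -0.23, 0, 0, 0, 0.6],
  [0.004, 0, -0.25, 0, 0, 0, 0.6],
  [0.004, 0, -0.27, 0, 0, 0, 0.6],
  [0.004, 0, -0.285, 0, 0, 0, 0.6],
  [0.004, 0, -0.285, 0, 0, 0, 0.6],
])

```text
t: 20.02
position: [0.6155, -0.1236, 0.0291]
orientation: [0.0, 0.022, 1.0, -0.0]
force: [-0.6, 0.2, -0.6]
finger_gap: 0.0598
grasp_force: 65.4
```

Emit:
move_arm([
  [0, 0, -0.015, 0, 0, 0, 0.6],
  [0, 0, -0.03, 0, 0, 0, 0.6],
  [0, 0, -0.043, 0, 0, 0, 0.6],
  [0, 0, -0.043, 0, 0, 0, 0.6],
  [0, 0, -0.043, 0, 0, 0, 0.6],
])

```text
t: 20.65
position: [0.6159, -0.1236, 0.0206]
orientation: [0.001, 0.021, 1.0, -0.0]
force: [-4.2, 1.7, 11.3]
finger_gap: 0.0596
grasp_force: 66.7
```

Emit:
move_arm([
  [0, 0, -0.012, 0, 0, 0, 0.6],
  [0, 0, -0.02, 0, 0, 0, 0.6],
  [0, 0, -0.02, 0, 0, 0, 0.6],
])

```text
t: 21.02
position: [0.616, -0.1237, 0.0203]
orientation: [0.002, 0.021, 1.0, -0.001]
force: [-16.6, 7.4, 37.9]
finger_gap: 0.0595
grasp_force: 69.7
```

Hard stop reached: the board is home. I'll release, retreat and look at board B.

Emit:
move_arm([
  [0, 0, 0.02, 0, 0, 0, 0.6],
  [0, 0, 0.02, 0, 0, 0, 0.85],
  [0, 0, 0.02, 0, 0, 0, 0.85],
  [0, 0, 0.02, 0, 0, 0, 0.85],
  [0, 0, 0.2, 0, 0, 0, 0.85],
  [0, 0, 0.45, 0, 0, 0, 0],
  [-0.15, 0.2, 0.7, 0, 0, 0, 0],
  [-0.3, 0.45, 0.92, 0, 0, 0, 0],
  [-0.46, 0.7, 0.92, 0, 0, 0, 0],
  [-0.46, 0.95, 0.92, 0, 0, 0, 0],
  [-0.46, 1, 0.92, 0, 0, 0, 0],
  [-0.46, 1, 0.92, 0, 0, 0, 0],
])

```text
t: 22.52
position: [0.4997, 0.13, 0.2435]
orientation: [0.0, 0.019, 1.0, 0.001]
force: [0.3, -0.9, -1.1]
finger_gap: -0.0003
grasp_force: 0.0
```

```bash
python3 brd.py b3; python3 st.py
```

```text
[0.4997, 0.13, 0.2435] 22.52
pin 0.56 [268. 105.] [ 0.6288 -0.1357  0.0045]
trace 0.56 [ 79. 239. 128. 305.] c 628.9 -135.5 size 104.1 70.8 long ang -4.0
[0.5004 0.1262 0.2428] ty 87.5 gap -0.00024111252931799783 gf 0.0 F [ 0.1 -0.3 -0.1]
```

View pics/b3.png

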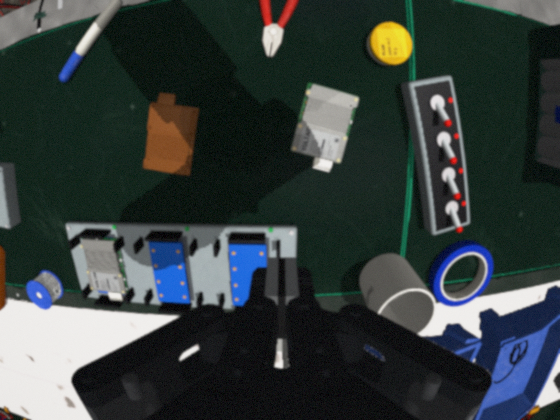

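Board A sits in the right nest. Board B has corners at about (col,row) (311,83), (358,94), (340,163), (293,149), with its tab at (322,168).

Run:
```python
from h import *
s=dict(position=[.5004,.1265,.243],orientation=list(state()["orientation"]))
c=np.array([at("wrist",r,q,.009,s)[:2] for q,r in((311,83),(358,94),(340,163),(293,149))]);t=at("wrist",170,321,.007,s)[:2]
print(c.round(4),c.mean(0),t)
d=(c[3]+c[2]-c[0]-c[1])/2;print(np.linalg.norm(d),np.degrees(np.arctan2(d[1],d[0])))
u=d/np.linalg.norm(d);print("ctr97",c.mean(0)-u*np.linalg.norm(d)/2+u*.0485)
```

```text
[[0.3961 0.1655]
 [0.4092 0.2198]
 [0.4906 0.1973]
 [0.4722 0.1422]] [0.44202656 0.18122572] [0.49881463 0.17471202]
0.08202976890777296 -16.21088084693517
ctr97 [0.44921408 0.17913607]
```

Emit:
move_arm([
  [-0.1, 0.1, -0.15, 0, 0, -0.08, 1],
  [-0.2, 0.21, -0.3, 0, 0, -0.152, 1],
  [-0.206, 0.21, -0.49, 0, 0, -0.152, 1],
  [-0.206, 0.21, -0.49, 0, 0, -0.152, 1],
  [-0.206, 0.21, -0.49, 0, 0, -0.152, 1],
  [-0.206, 0.21, -0.49, 0, 0, -0.152, 1],
])

```text
t: 23.42
position: [0.4506, 0.1791, 0.1227]
orientation: [0.001, 0.141, 0.99, 0.001]
force: [0.1, 0.2, 0.2]
finger_gap: 0.0854
grasp_force: 0.0
```

```bash
python3 st.py; python3 brd.py b4
```

```text
[0.4506 0.1791 0.1227] ty 73.8 gap 0.08544021914865146 gf 0.0 F [0.1 0.2 0.2]
[0.4506, 0.1791, 0.1227] 23.43
trace 0.5 [107. 395. 123. 416.] c 672.2 -129.1 size 60.7 19.4 long ang -45.8
```

The networks miss it, so I'll segment by brightness against the dark bench.

Run:
```python
from h import *
s=state(); im=cv2.imread("pics/b4.png")
b,g,r=[im[:,:,i].astype(int) for i in range(3)]
m=((r>70)).astype(np.uint8); m[265:]=0
m=cv2.morphologyEx(m,cv2.MORPH_CLOSE,np.ones((7,7)))
for k in cv2.findContours(m,0,1)[0]:
    if cv2.contourArea(k)<2000: continue
    w=np.array([at("wrist",y,x,.009,s)[:2] for x,y in k[:,0,:]],np.float32)*1000
    print(cv2.boundingRect(k),cv2.minAreaRect(w))
```

```text
(69, 199, 67, 66) ((428.23828125, 5.926044464111328), (66.81189727783203, 67.53498077392578), 77.38819885253906)
(244, 141, 79, 113) ((446.95452880859375, 182.68301391601562), (61.91447830200195, 96.4989013671875), 73.72285461425781)
(380, 75, 127, 190) ((486.05499267578125, 335.5140075683594), (211.13429260253906, 71.39346313476562), 13.367937088012695)
(313, 17, 70, 68) ((344.03497314453125, 265.07952880859375), (55.016143798828125, 55.245689392089844), 73.8011703491211)
(0, 0, 211, 134) ((260.51678466796875, 52.20574951171875), (238.2702178955078, 145.28555297851562), 71.12434387207031)
```

View pics/b4.png

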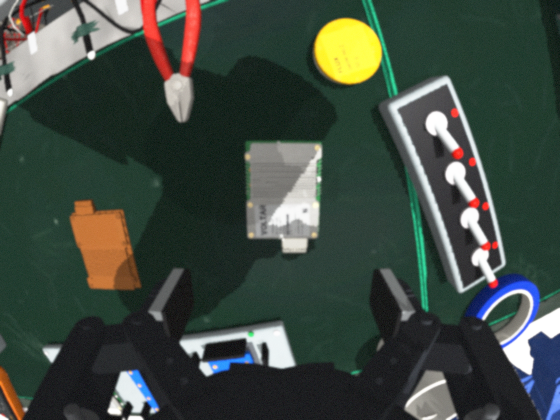

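Board B has its centre at (0.447, 0.1827) and its angle matches the tool. I'll grip it.

Emit:
move_arm([
  [-0.014, 0.014, -0.15, 0, 0, 0, 1],
  [-0.014, 0.014, -0.3, 0, 0, 0, 1],
  [-0.014, 0.014, -0.42, 0, 0, 0, 1],
  [-0.014, 0.014, -0.49, 0, 0, 0, 1],
  [-0.014, 0.014, -0.503, 0, 0, 0, 1],
  [-0.014, 0.014, -0.503, 0, 0, 0, 1],
  [-0.014, 0.014, -0.503, 0, 0, 0, 0.6],
  [-0.014, 0.014, -0.503, 0, 0, 0, 0.6],
  [-0.014, 0.014, -0.503, 0, 0, 0, 0.6],
  [-0.014, 0.014, -0.503, 0, 0, 0, 0.6],
  [-0.014, 0.014, -0.503, 0, 0, 0, 0.6],
  [-0.014, 0.014, -0.503, 0, 0, 0, 0.6],
])

```text
t: 25.08
position: [0.4462, 0.1829, -0.0035]
orientation: [0.001, 0.14, 0.99, 0.001]
force: [-1.5, -0.5, 7.6]
finger_gap: 0.0595
grasp_force: 64.1
```

```bash
python3 st.py
```

```text
[ 0.4462  0.1829 -0.0035] ty 73.9 gap 0.05948044589842999 gf 64.14986729621887 F [-1.5 -0.5  7.6]
```

Emit:
move_arm([
  [0, 0, 0.1, 0, 0, 0, 0.6],
  [0, 0, 0.25, 0, 0, 0, 0.6],
  [0, 0, 0.414, 0, 0, 0, 0.6],
  [0.2, -0.11, 0.414, 0, 0, 0.05, 0.6],
  [0.4, -0.22, 0.414, 0, 0, 0.1, 0.6],
  [0.6, -0.33, 0.414, 0, 0, 0.15, 0.6],
  [0.71, -0.399, 0.414, 0, 0, 0.15, 0.6],
  [0.71, -0.399, 0.414, 0, 0, 0.15, 0.6],
  [0.71, -0.399, 0.414, 0, 0, 0.15, 0.6],
  [0.71, -0.399, 0.414, 0, 0, 0.15, 0.6],
])

```text
t: 26.32
position: [0.6223, 0.0834, 0.0989]
orientation: [0.0, 0.023, 1.0, 0.0]
force: [-1.1, -0.4, -0.1]
finger_gap: 0.0599
grasp_force: 65.2
```

```bash
python3 st.py
python3 - <<'E'
from brd import *
board("b5",z=.1125)
E
```

```text
[0.6223 0.0834 0.0989] ty 87.4 gap 0.05986795855299884 gf 65.24107575416565 F [-1.1 -0.4 -0.1]
[0.6223, 0.0834, 0.0989] 26.32
pin 0.7 [222.  42.] [ 0.5873 -0.0427  0.108 ]
trace 0.55 [ 10. 170.  80. 281.] c 588.2 -38.5 size 59.4 41.9 long ang -3.6
```

Emit:
move_arm([
  [0.006, 0, -0.1, 0, 0, 0, 0.6],
  [0.006, 0, -0.18, 0, 0, 0, 0.6],
  [0.006, 0, -0.23, 0, 0, 0, 0.6],
  [0.006, 0, -0.25, 0, 0, 0, 0.6],
  [0.006, 0, -0.265, 0, 0, 0, 0.6],
  [0.006, 0, -0.28, 0, 0, 0, 0.6],
  [0.006, 0, -0.28, 0, 0, 0, 0.6],
])

```text
t: 27.35
position: [0.6246, 0.0827, 0.0287]
orientation: [0.0, 0.023, 1.0, 0.0]
force: [-0.7, 0.6, -0.8]
finger_gap: 0.0597
grasp_force: 65.2
```

Emit:
move_arm([
  [0, 0, -0.015, 0, 0, 0, 0.6],
  [0, 0, -0.03, 0, 0, 0, 0.6],
  [0, 0, -0.045, 0, 0, 0, 0.6],
  [0, 0, -0.055, 0, 0, 0, 0.6],
  [0, 0, -0.055, 0, 0, 0, 0.6],
])

```text
t: 27.98
position: [0.6249, 0.0827, 0.0202]
orientation: [0.002, 0.023, 1.0, -0.0]
force: [-14.3, 0.7, 29.0]
finger_gap: 0.0597
grasp_force: 68.5
```

Home. I'll release, retreat, and check the bench numerically for a third board and for the nested boards' state.

Emit:
move_arm([
  [0, 0, 0.025, 0, 0, 0, 0.6],
  [0, 0, 0.025, 0, 0, 0, 0.85],
  [0, 0, 0.025, 0, 0, 0, 0.85],
  [0, 0, 0.025, 0, 0, 0, 0.85],
  [0, 0, 0.2, 0, 0, 0, 0.85],
  [0, 0, 0.45, 0, 0, 0, 0],
  [-0.1, -0.2, 0.7, 0, 0, 0, 0],
  [-0.1, -0.42, 0.92, 0, 0, 0, 0],
  [-0.1, -0.42, 0.92, 0, 0, 0, 0],
  [-0.1, -0.42, 0.92, 0, 0, 0, 0],
])

```text
t: 29.22
position: [0.6003, -0.024, 0.2472]
orientation: [0.002, 0.025, 1.0, 0.0]
force: [-0.4, 0.2, -0.5]
finger_gap: 0.0001
grasp_force: 0.0
```

```bash
python3 st.py
python3 - <<'E'
from brd import *
s=state(); board("b6",z=.0325)
# brightness blobs on dark bench, initial top view
im=cv2.imread("pics/t0.png").astype(int)
m=(im[:,:,2]>60).astype(np.uint8)
m=cv2.morphologyEx(m,cv2.MORPH_OPEN,np.ones((3,3)))
for k in cv2.findContours(m,1,1)[0]:
    w=np.array([at("top",y,x,.009)[:2] for x,y in k[:,0,:]],np.float32)*1000
    r=cv2.minAreaRect(w)
    if 35<min(r[1])<130 and max(r[1])<250:
        x,y,a,b=cv2.boundingRect(k);print("top",(x,y,a,b),np.round(r[0]),np.round(r[1]),im[y:y+b,x:x+a].mean((0,1)).round())
# nested boards in wrist view: grey/white region in nests 0 and 2
im=cv2.imread("pics/b6.png").astype(int);hsv=cv2.cvtColor(im.astype(np.uint8),cv2.COLOR_BGR2HSV)
bl=cv2.inRange(hsv,(105,140,60),(125,255,255))
c=get_calibration("wrist")
g=np.array([[at("wrist",y,x,.032,s)[:2] for x in range(100,460,4)] for y in range(100,300,4)])
for n,p in enumerate([(.6152,-.1238),(.6198,-.0202),(.6245,.0832)]):
    near=(abs(g[...,0]-p[0])<.035)&(abs(g[...,1]-p[1])<.02)
    print("nest",n,"blue frac",(bl[100:300:4,100:460:4][near]>0).mean().round(2))
E
```

```text
[ 0.6003 -0.024   0.2472] ty 87.2 gap 0.0001148514694124539 gf 0.0 F [-0.4  0.2 -0.5]
[0.6003, -0.024, 0.2472] 29.23
pin 0.88 [193. 199.] [ 0.6165 -0.121   0.028 ]
trace 0.71 [169. 152. 224. 235.] c 616.8 -121.2 size 97.6 64.3 long ang -4.2
top (527, 382, 15, 15) [ -60. -786.] [42. 44.] [61. 68. 73.]
top (460, 253, 21, 31) [ 323. -607.] [ 67. 101.] [97. 94. 92.]
top (203, 251, 16, 16) [347. 265.] [51. 50.] [ 78. 166. 181.]Traceback (most recent call last):
  File "<stdin>", line 8, in <module>
  File "h.py", line 16, in at
    o,d=ray(cam,row,col,st); return (o+d*(z-o[2])/d[2])
        ~~~^^^^^^^^^^^^^^^^
  File "h.py", line 5, in ray
    c=get_calibration(cam)
ValueError: time passes only in moves, steps and waits
```

```bash
python3 - <<'E'
import re;t=open("h.py").read()
t=t.replace("def ray(","_C={}\n_S={}\ndef cal(n):\n    if n not in _C:_C[n]=get_calibration(n)\n    return _C[n]\ndef ray(").replace("c=get_calibration(cam)","c=cal(cam)")
open("h.py","w").write(t)
E
python3 - <<'E'
from h import *
s=dict(position=[.6003,-.024,.2472],orientation=[.002,.025,1,0]); s["orientation"]=list(np.array(s["orientation"])/np.linalg.norm(s["orientation"]))
im=cv2.imread("pics/b6.png");hsv=cv2.cvtColor(im,cv2.COLOR_BGR2HSV)
for n,p in enumerate([(.6152,-.1238),(.6198,-.0202),(.6245,.0832)]):
    v=[hsv[y,x] for y in range(100,300,4) for x in range(100,460,4) for w in [at("wrist",y,x,.032,s)] if abs(w[0]-p[0])<.035 and abs(w[1]-p[1])<.02]
    v=np.array(v);print(n,len(v),"blue frac",((v[:,0]>100)&(v[:,1]>130)).mean(),"mean hsv",v.mean(0))
E
```

```text
0 119 blue frac 0.0 mean hsv [ 35.13445378   8.24369748 112.00840336]
1 132 blue frac 0.9015151515151515 mean hsv [108.56818182 187.56818182 139.23484848]
2 117 blue frac 0.0 mean hsv [ 34.65811966   7.5982906  163.73504274]
```

Both boards are nested and the middle nest is empty. On to the knob.

Emit:
move_arm([
  [-0.2, -0.25, 0, 0, 0, -0.064, 0.5],
  [-0.4, -0.5, 0, 0, 0, -0.064, 0.5],
  [-0.41, -0.75, 0, 0, 0, -0.064, 0.5],
  [-0.41, -1, 0, 0, 0, -0.064, 0.5],
  [-0.41, -1, 0, 0, 0, -0.064, 0.5],
])

```text
t: 30.0
position: [0.496, -0.274, 0.243]
orientation: [-0.001, 0.074, 0.997, 0.0]
force: [1.0, 0.9, 0.1]
finger_gap: 0.0426
grasp_force: 0.0
```

Emit:
move_arm([
  [0, -0.2, -0.1, 0, 0, 0, 0.5],
  [0, -0.258, -0.3, 0, 0, 0, 0.5],
  [0, -0.258, -0.48, 0, 0, 0, 0.5],
  [0, -0.258, -0.48, 0, 0, 0, 0.5],
  [0, -0.258, -0.48, 0, 0, 0, 0.5],
])

```text
t: 30.62
position: [0.498, -0.3369, 0.1262]
orientation: [0.001, 0.073, 0.997, -0.001]
force: [0.1, 0.0, 0.2]
finger_gap: 0.0424
grasp_force: 0.0
```

```bash
python3 st.py; python3 look.py w9 knob_grip=.064
```

```text
[ 0.498  -0.3369  0.1262] ty 81.6 gap 0.042368464970771035 gf 0.0 F [0.1 0.  0.2]
[0.498, -0.3369, 0.1262] [0.0006, 0.0728, 0.9973, -0.0007] 30.62
knob_grip 0.7 [227. 277.] [ 0.4978 -0.339   0.064 ]
```

Emit:
move_arm([
  [0, -0.006, -0.15, 0, 0, 0, 0.5],
  [0, -0.006, -0.28, 0, 0, 0, 0.5],
  [0, -0.006, -0.313, 0, 0, 0, 0.5],
  [0, -0.006, -0.313, 0, 0, 0, 0.5],
  [0, -0.006, -0.313, 0, 0, 0, 0],
  [0, -0.006, -0.313, 0, 0, 0, 0],
  [0, -0.006, -0.313, 0, 0, 0, 0],
  [0, -0.006, -0.313, 0, 0, 0, 0],
  [0, -0.006, -0.313, 0, 0, 0, 0],
  [0, -0.006, -0.313, 0, 0, 0, 0],
], grip_force=70)

```text
t: 31.98
position: [0.4979, -0.3389, 0.0483]
orientation: [0.001, 0.073, 0.997, -0.001]
force: [-1.4, 1.6, 5.8]
finger_gap: 0.0128
grasp_force: 68.5
```

Emit:
move_arm([
  [0, 0, 0.03, 0, 0, 0, 0],
  [0, 0, 0.06, 0, 0, 0, 0],
  [0, 0, 0.06, 0, 0, 0, 0],
  [0, 0, 0.06, 0, 0, 0, 0],
  [0, 0, 0.06, 0, 0, 0.09, 0],
  [0, 0, 0.06, 0, 0, 0.18, 0],
  [0, 0, 0.06, 0, 0, 0.27, 0],
  [0, 0, 0.06, 0, 0, 0.36, 0],
  [0, 0, 0.06, 0, 0, 0.45, 0],
  [0, 0, 0.06, 0, 0, 0.54, 0],
  [0, 0, 0.06, 0, 0, 0.63, 0],
  [0, 0, 0.06, 0, 0, 0.667, 0],
  [0, 0, 0.06, 0, 0, 0.667, 0],
  [0, 0, 0.06, 0, 0, 0.667, 0],
])

```text
t: 33.72
position: [0.4974, -0.3378, 0.0599]
orientation: [0.0, -0.435, 0.9, 0.001]
force: [5.6, -2.8, -11.0]
finger_gap: 0.0128
grasp_force: 68.4
```

Emit:
move_arm([
  [0, 0, -0.03, 0, 0, 0, 0],
  [0, 0, -0.06, 0, 0, 0, 0],
  [0, 0, -0.06, 0, 0, 0, 0],
  [0, 0, -0.06, 0, 0, 0, 0],
  [0, 0, -0.06, 0, 0, 0, 0.5],
  [0, 0, -0.06, 0, 0, 0, 0.5],
  [0, 0, -0.06, 0, 0, 0, 0.5],
  [0, 0, 0.15, 0, 0, 0, 0.5],
  [0, 0, 0.3, 0, 0, 0, 0.5],
  [0, 0, 0.3, 0, 0, 0, 0.5],
])

```text
t: 34.98
position: [0.4986, -0.3395, 0.1402]
orientation: [0.002, -0.435, 0.9, -0.003]
force: [0.0, 0.6, -0.1]
finger_gap: 0.0424
grasp_force: 0.0
```

```bash
python3 st.py
python3 - <<'E'
from h import *
s=state(); im=save("wrist","w10"); p=pinpoint("wrist","knob_grip"); print(p[:2])
hsv=cv2.cvtColor(im,cv2.COLOR_RGB2HSV)
for n,lo,hi in(("red",(0,150,80),(8,255,255)),("green",(55,120,90),(80,255,255)),("blue",(100,150,60),(125,255,255))):
    m=cv2.inRange(hsv,lo,hi)
    k,l,st,ce=cv2.connectedComponentsWithStats(m)
    for i in range(1,k):
        w=at("wrist",ce[i][1],ce[i][0],.032,s)
        if 15<st[i,4]<300 and np.hypot(w[0]-.4975,w[1]+.3385)<.06: print(n,ce[i],np.degrees(np.arctan2(w[1]+.3385,w[0]-.4975)).round(1))
# bar: darkest pixels at the height of the bar top
g=cv2.cvtColor(im,cv2.COLOR_RGB2GRAY)
pts=[]; br=[]
for y in range(100,330):
    for x in range(180,390):
        w=at("wrist",y,x,.076,s); r=np.hypot(w[0]-.4975,w[1]+.3385)
        if r<.027 and g[y,x]<28: pts.append(w[:2])
        if r<.024 and g[y,x]>110: br.append([w[0],w[1]])
pts=np.array(pts,np.float32)*1000;print("bar",len(pts),cv2.minAreaRect(pts) if len(pts)>10 else 0)
if br: b=np.mean(br,0);print("white",len(br),b,np.degrees(np.arctan2(b[1]+.3385,b[0]-.4975)))
E
```

```text
[ 0.4986 -0.3395  0.1402] ty 141.6 gap 0.04241935034247436 gf 0.0 F [ 0.   0.6 -0.1]
[{'position': [220.0, 280.9], 'score': 0.9}]
red [328.58461538 229.83076923] 111.6
green [285.55555556 154.27160494] -129.7
blue [331.2027027  180.89189189] 170.3
bar 883 ((495.3671569824219, -339.8426818847656), (48.62671661376953, 12.889269828796387), 51.32324981689453)
white 198 [ 0.48421734 -0.33752883] 175.8182450517378
```

The selector is at green, with the bar at 51.3° and the green dot at −129.7°. One last check of nests and toggles from the top camera, then I'll hand in.

Run:
```python
from h import *
im=save("top","t1"); hsv=cv2.cvtColor(im,cv2.COLOR_RGB2HSV)
for p in pinpoint("top","board_0_mid"): print(p["score"],at("top",*p["position"],.028))
a=cv2.imread("pics/t1.png").astype(int);
for n,p in enumerate([(.6152,-.1238),(.6198,-.0202),(.6245,.0832)]):
    v=np.array([hsv[y,x] for y in range(140,220) for x in range(230,350) for w in [at("top",y,x,.032)] if abs(w[0]-p[0])<.04 and abs(w[1]-p[1])<.024])
    print(n,len(v),"blue frac",((v[:,0]>100)&(v[:,1]>130)).mean().round(2),v.mean(0).round())
# grey blobs at the nests
m=((hsv[:,:,1]<40)&(hsv[:,:,2]>60)).astype(np.uint8)
for nm in("board_0_mid",):
    for t in trace("top",nm):
        c=max(cv2.findContours(t["mask"].astype(np.uint8),0,1)[0],key=cv2.contourArea)[:,0,:]
        w=np.array([at("top",y,x,.032)[:2] for x,y in c],np.float32)*1000
        print("trace",round(t["score"],2),cv2.minAreaRect(w))
```

```text
0.73 [ 0.6160031  -0.11567983  0.028     ]
0.68 [ 0.61888191 -0.12289584  0.028     ]
0 321 blue frac 0.02 [ 66.   9. 158.]
1 319 blue frac 0.84 [110. 147. 209.]
2 322 blue frac 0.02 [ 65.   9. 159.]
trace 0.98 ((617.615234375, -123.46244049072266), (61.43919372558594, 94.88163757324219), 89.2603530883789)
```

```bash
python3 -c "
from cell import job_done
print(job_done())"
```

```text
the job is handed in; nothing more can be done
None
```

The job is handed in: all four toggles are off, the selector went from red to blue and then to green, and both green boards are pressed home in nests 0 and 2. I saw no third loose board, and the run took about 35 s of the 208 s allowed. The judge returned no verdict.

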